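Tap the pellet-die plungers home

ROBOT

A 6-joint arm with a two-finger parallel gripper is mounted at the origin on the work surface. World frame = base frame: x ahead of the robot, y to its left, z up, the work surface at z = 0. Lengths are in m, angles in rad, forces in N, time in s.
With the tool pointing down it reaches from about 0.25 to 0.775 m from the base axis. Payload 4 kg.
Tool frame: the origin (TCP) lies midway between the tips of the shut fingers; the grasp point (between the pads) lies grip_point_offset behind it (grip_point_offset is the distance from the TCP to the grasp point, in m); z points along the fingers, y is the line along which they close (so a half turn about z gives the same grasp; the last joint's range is limited). The gripper opens to 94 mm and grips with 3 to 60 N. Pads are 16 mm wide; open, the fingers measure 119 mm over their backs; the gripper's body (75 mm by 177 mm) begins 78 mm behind the grasp point.
Start: joints at [-1.235, 0.087, 1.371, -0, 1.684, -0.103], TCP at [0.234, -0.498, 0.206] pointing down, gripper open.
Joint ranges: [-3.1, 3.1], [-0.76, 2.03], [0.27, 2.55], [-1.08, 4.22], [0.17, 2.65], [-2.57, 2.57]. Speed limits (rad/s): [2.79, 2.79, 3.14, 3.14, 3.14, 3.14].

INTERFACE

Orientations are given as [roll, pitch, yaw] about the fixed x, y, z axes, in that order (R = Rz(yaw) Ry(pitch) Rx(roll)).
In Python, from bench import * gives the robot as it stands. The module is installed in compiled form; this text tells all that it offers.
- The arm moves only by the tool apply_moves, never from a script. Its argument "commands" is a list of rows, each a list of 7 numbers: the turn, a rotation vector about the world's x, y, z in rad, then the shift along the world's x, y, z in m, then the opening in per cent of the stroke, from 0 (shut) to 100 (fully open). In form: [[ax, ay, az, x, y, z, jaw], ...]. A call has exactly 5 rows; each row is the pose to reach, as a shift and turn from the pose commanded when the call began; what a row does not reach only later rows make up. A row lasts 1/10 s, in which the tool goes at most 50 mm and 8.59 degrees, less where a joint would pass 70% of its speed; a pose out of reach is approached as far as the arm can. A call with a gripper value outside its range is refused whole. The fingers move at their own pace and stop on an object; the grip force is fixed at half the most. Time passes only in rows, so rows that repeat a pose let the fingers close, or fill a call up. It gives the time, the measured TCP pose, the force, the opening and the grip force at its end, in the units of the state.
- get_obs(): the state, without advancing time (a new reading comes with each control period).
- snapshot(name): name is "side" or "top"; returns a dict with "pixels" (400x640x3 uint8, red, green, blue), "vertical_fov" (degrees; the focal length in pixels is half the picture's height over the tangent of half this angle, whatever the lens; pixels are square), "cx", "cy" (the principal point, pixels), "k1" (the pictures are not rectified: a ray, as slopes to the right and down, at radius r is drawn at 1 + k1 r^2 times it, then the intrinsics apply), "rvec" (rotation vector, rad) and "tvec" (3), from world to camera coordinates, as OpenCV has them. Camera axes: x right, y down, z forward; pixel columns grow to the right and rows downward; lengths in m; the calibration is good to about 2 mm. A picture is of the moment at which its call begins. There is no depth.
- close_job(): hands the job in; it is judged then, once.
Trained networks look in the newest picture that a camera, given by its name, has taken for a name from the list of things; names that differ only in an ending like _2 or _b are one class to them, and where a whole thing is asked for, a point or a joint stands for the part that bears it (a point fixed in the world has none). Each returns a list of dicts, best first, with "score" (0 to 1); they miss things now and then, are a little off and sometimes report something else, mostly with a low value. They report only what shows in the picture. A call takes as long as a camera call. They do not tell look-alikes from the thing itself.
- masks_of(camera, query): "mask" (400x640 bool, what is visible of it) and "extent" ([left, top, right, bottom] in pixels, round what is visible of it).
- place_of(camera, query): "pixel" ([column, row] in pixels: a listed point, or the origin of a listed thing).
The state is a dict: "time": time; "joint_positions": joint angles; "qvel": joint speeds; "joint_torque": joint torques, N m; "tool_pos": TCP position; "ee_rot": TCP orientation; "wrist_force": force on the tool from outside, world axes, zero at the start; "wrist_torque": the same for the moment, N m; "width": finger opening in m; "finger_force": force on a finger pad.
Only numpy, scipy, OpenCV 4.12 (cv2) and the standard library are available. Lean on these libraries where they do the work, as an engineer would, in place of code of your own. Each camera call takes 0.05 s, during which the arm holds its last target. There are 200 camera calls.

TASK

Get the three steel pellet dies on the plywood board ready for the press: with your fingertips, gently push each die's raised plunger cap straight down until it rests on its die, first on the narrowest die, then the middle one, last the widest. Do not pick up, tip or shift the dies, leave the collar, push rod, jar and wrench where they are, and finish with the hand clear.

Things in the scene. Friction and masses are not known exactly. Their poses are not given: they have to be found in the camera images.
- narrow_die: the narrow die, loose: an upright round plain-steel body, 40 mm across its foot and 56 mm high, standing on the plywood board (board top 18 mm above the bench). Origin at the centre of its underside, z up. A plunger with a flat round cap, 28 mm across and 11 mm thick, stands up out of the middle of its top. The three dies stand in a row in random order; tell them apart by width and height
- narrow_plunger (a joint): height of that die's plunger in m: 0 = fully raised (a 12 mm gap under the cap), 0.012 = fully home (cap resting on the die's top). It starts between 0 and 0.003, slides straight down against a steady drag of about 4 N, has no spring and stays where it is left; at home it stops hard, only the rubber facing gives
- narrow_top (a point): centre of the flat upper face of that plunger's cap, the spot to push; it moves with the plunger. The cap is 7 mm of steel with a 4 mm black rubber facing on top that gives 1 mm for every 8 N, up to 3 mm; this point is the facing's top when not squeezed. When home it is 67 mm above the die's underside
- middle_die: the middle die, loose: an upright round plain-steel body, 55 mm across its foot and 46 mm high, standing on the plywood board (board top 18 mm above the bench). Origin at the centre of its underside, z up. A plunger with a flat round cap, 34 mm across and 11 mm thick, stands up out of the middle of its top. The three dies stand in a row in random order; tell them apart by width and height
- middle_plunger (a joint): height of that die's plunger in m: 0 = fully raised (a 12 mm gap under the cap), 0.012 = fully home (cap resting on the die's top). It starts between 0 and 0.003, slides straight down against a steady drag of about 4 N, has no spring and stays where it is left; at home it stops hard, only the rubber facing gives
- middle_top (a point): centre of the flat upper face of that plunger's cap, the spot to push; it moves with the plunger. The cap is 7 mm of steel with a 4 mm black rubber facing on top that gives 1 mm for every 8 N, up to 3 mm; this point is the facing's top when not squeezed. When home it is 57 mm above the die's underside
- wide_die: the wide die, loose: an upright round plain-steel body, 74 mm across its foot and 36 mm high, standing on the plywood board (board top 18 mm above the bench). Origin at the centre of its underside, z up. A plunger with a flat round cap, 42 mm across and 11 mm thick, stands up out of the middle of its top. The three dies stand in a row in random order; tell them apart by width and height
- wide_plunger (a joint): height of that die's plunger in m: 0 = fully raised (a 12 mm gap under the cap), 0.012 = fully home (cap resting on the die's top). It starts between 0 and 0.003, slides straight down against a steady drag of about 4 N, has no spring and stays where it is left; at home it stops hard, only the rubber facing gives
- wide_top (a point): centre of the flat upper face of that plunger's cap, the spot to push; it moves with the plunger. The cap is 7 mm of steel with a 4 mm black rubber facing on top that gives 1 mm for every 8 N, up to 3 mm; this point is the facing's top when not squeezed. When home it is 47 mm above the die's underside
- collar: bystander: loose steel ring lying flat on the board's far side, 52 mm across, 22 mm high; origin at the centre of its underside
- push_rod: bystander: loose plain straight steel rod standing on the board's near side, 20 mm across, 50 mm high, no die and no cap; origin at the centre of its underside
- jar: bystander: loose amber glass jar, 60 mm across, 75 mm high, on the bench to the robot's right; origin at the centre of its underside
- wrench: bystander: loose steel wrench, 200 mm long, lying on the bench to the robot's left
Not all that is in view belongs to the job. Leave any blue or red look-alike of the wide_die alone.

How it is judged:
By the outcome, as a careful person would: the job done as asked, in the order asked, and still so for the second after the job is handed in, with the robot touching nothing.
It also fails if it takes over 45 s, if anything falls off the work surface, if the arm or the gripper's body presses on something with over 40 N, if the wrist force passes 120 N, or if a joint passes its speed limit or range.

## Working session

There is one attempt and no reset: what is moved stays moved. The work goes in short steps, Python scripts to look and compute and a tool call to move; the robot and the scene stay as the last step left them, time stands still between calls to the robot, and variables do not carry over. Pictures are saved under pics/ and viewed, at most 10 in all, crops included, and the job is handed in when it is done.

Besides the shell and the picture viewer there is one more tool, called after "Call:" as name([rows], argument=value, ...), one row to a line, values as JSON. apply_moves: Moves the arm, as the interface text tells. Its arguments: {"type":"object","properties":{"commands":{"type":"array"}},"required":["commands"]}

```bash
mkdir -p pics
cat > h.py <<'E'
from bench import *
import numpy as np, cv2
def cam(s):
    f=200/np.tan(np.radians(s["vertical_fov"])/2)
    R=cv2.Rodrigues(np.array(s["rvec"],float))[0]; t=np.array(s["tvec"],float)
    return f,R,t
def ray(s,px):
    f,R,t=cam(s); d=np.array([(px[0]-s["cx"])/f,(px[1]-s["cy"])/f]); u=d.copy()
    for _ in range(30): u=d/(1+s["k1"]*(u@u))
    return -R.T@t, R.T@np.array([u[0],u[1],1])
def at_z(s,px,z):
    o,d=ray(s,px); return o+d*(z-o[2])/d[2]
def proj(s,P):
    f,R,t=cam(s); c=R@np.array(P)+t; u=c[:2]/c[2]; u=u*(1+s["k1"]*(u@u)); return u*f+[s["cx"],s["cy"]]
def tri(s1,p1,s2,p2):
    A=np.zeros((3,3));b=np.zeros(3);L=[ray(s1,p1),ray(s2,p2)]
    for o,d in L:
        d=d/np.linalg.norm(d);M=np.eye(3)-np.outer(d,d);A+=M;b+=M@o
    P=np.linalg.solve(A,b); e=[np.linalg.norm(np.cross(P-o,d/np.linalg.norm(d))) for o,d in L]
    return P,max(e)
E
python3 - <<'E'
from h import *
S={}
for c in("side","top"):
    S[c]=snapshot(c); cv2.imwrite(f"pics/{c}0.png",S[c]["pixels"][:,:,::-1])
    print(c,S[c]["vertical_fov"],S[c]["k1"],(-cam(S[c])[1].T@cam(S[c])[2]).round(3))
hz={"narrow":.018+.079,"middle":.018+.069,"wide":.018+.059}
for n in hz:
    for c in S:
        for q,z in((n+"_top",hz[n]-.0015),(n+"_die",.018)):
            for r in place_of(c,q)[:4]: print(c,q,round(r["score"],2),np.round(r["pixel"],1),at_z(S[c],r["pixel"],z).round(4))
print(get_obs())
E
```

```text
side 48.921800298392924 -0.09972983257500449 [0.467 1.155 0.792]
top 44.4703260845992 -0.05005720836311804 [ 0.283 -0.003  1.465]
side narrow_top 0.53 [304.6 241.5] [0.5435 0.2254 0.0955]
top narrow_top 0.62 [238.  191.5] [0.5598 0.2201 0.0955]
top narrow_die 0.75 [243.3 198.5] [0.5539 0.2164 0.018 ]
side middle_top 0.55 [314.3 214.5] [0.5243 0.0801 0.0855]
side middle_die 0.62 [316.3 235.2] [0.519  0.0899 0.018 ]
top middle_top 0.46 [284.8 204.8] [0.5217 0.0873 0.0855]
top middle_die 0.67 [287.1 207.9] [0.5238 0.0848 0.018 ]
side wide_top 0.51 [326.6 198.4] [ 0.4904 -0.028   0.0755]
side wide_top 0.48 [338.3 173.1] [ 0.4529 -0.1984  0.0755]
side wide_top 0.47 [361.6 169.3] [ 0.3706 -0.2283  0.0755]
side wide_top 0.46 [296.8 173.9] [ 0.5969 -0.1906  0.0755]
side wide_die 0.91 [359.7 183.6] [ 0.3753 -0.2276  0.018 ]
side wide_die 0.77 [334.3 191.4] [ 0.4663 -0.1706  0.018 ]
side wide_die 0.74 [303.2 189.3] [ 0.5759 -0.1835  0.018 ]
side wide_die 0.62 [331.7 214.9] [ 0.474  -0.0213  0.018 ]
top wide_top 0.7 [325.4 218.3] [ 0.4828 -0.0284  0.0755]
top wide_top 0.65 [386.1 179.6] [ 0.594
[... 352 characters left out ...]
0277  0.018 ]
{'time': 0.7, 'joint_positions': array([-1.23510137e+00,  8.71648189e-02,  1.37068830e+00, -7.47692964e-06,
        1.68357721e+00, -1.03135581e-01]), 'qvel': array([-0.00126344,  0.0012918 ,  0.00033567,  0.00088135,  0.00013738,
        0.00031362]), 'joint_torque': array([ 1.33061501e-03, -3.39908373e+01, -3.02520812e+01,  7.19353370e-02,
        2.35398067e-02,  3.05643447e-06]), 'tool_pos': array([ 0.2336699 , -0.49792584,  0.20553107]), 'ee_rot': array([3.14143195e+00, 2.41020581e-05, 4.38829691e-01]), 'wrist_force': array([0.05788878, 0.05789038, 0.32715673]), 'wrist_torque': array([-0.03352974,  0.03536365, -0.0201341 ]), 'finger_force': 0.0, 'width': 0.094220289537814}
```

View pics/side0.png

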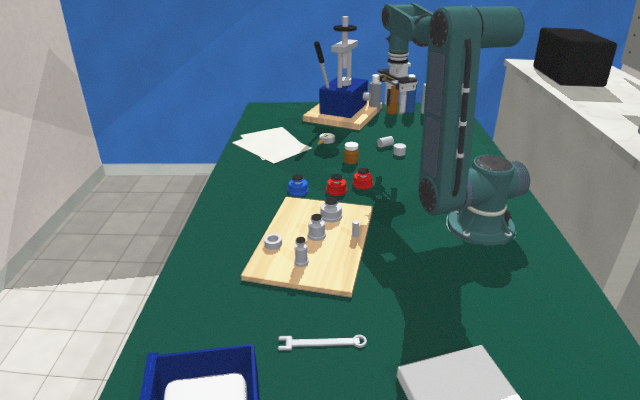

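View pics/top0.png

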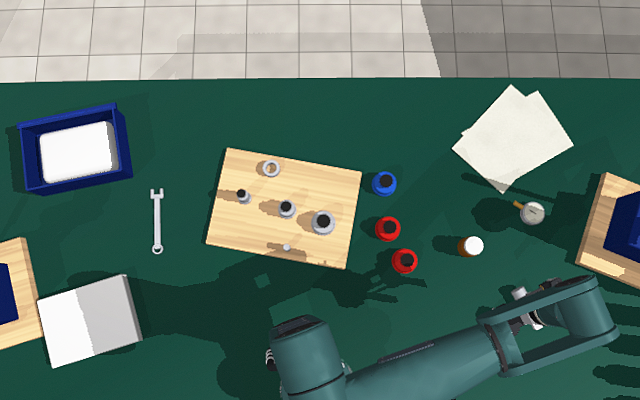

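The top picture shows the board with narrow die at about (241,194), middle (287,207) and wide (323,221). The blue and red look-alikes, at (384,183), (388,229) and (405,261), are off the board. Next I refine the cap centres.

Run:
```python
from h import *
t=snapshot("top");s=snapshot("side")
P={"narrow":(238,193,304,242),"middle":(286,206,315,217),"wide":(324,219,328,200)}
a=t["pixels"][170:240,220:350];b=s["pixels"][190:275,270:370]
z=lambda i:cv2.resize(i,None,fx=6,fy=6,interpolation=cv2.INTER_NEAREST)
cv2.imwrite("pics/ct.png",z(a)[:,:,::-1]);cv2.imwrite("pics/cs.png",z(b)[:,:,::-1])
hz={"narrow":.0955,"middle":.0855,"wide":.0755}
for n,(x,y,u,v) in P.items():
    o=[]
    for c,S,x0,y0 in(("top",t,x,y),("side",s,u,v)):
        g=S["pixels"].max(2); m=(g<70).astype(np.uint8)
        k,l,st,ce=cv2.connectedComponentsWithStats(m)
        i=min(range(1,k),key=lambda j:np.hypot(*(ce[j]-[x0,y0]))); o.append(ce[i])
        print(n,c,st[i],ce[i].round(1),at_z(S,ce[i],hz[n]).round(4))
    p,e=tri(t,o[0],s,o[1]);print(p.round(4),round(e,4))
```

```text
narrow top [237 190   8   7  49] [240.7 193.1] [0.5552 0.2124 0.0955]
narrow side [297 237   8   6  38] [300.3 239.6] [0.5553 0.2173 0.0955]
[0.5558 0.2129 0.0922] 0.0001
middle top [281 202  10   9  77] [285.4 206. ] [0.5182 0.0855 0.0855]
middle side [312 214   9   6  46] [316.1 216.7] [0.5185 0.0916 0.0855]
[0.5188 0.0857 0.0816] 0.0001
wide top [317 215  13  13 128] [323.  220.6] [ 0.4763 -0.0214  0.0755]
wide side [325 192  20  13 130] [332.9 198.5] [ 0.4707 -0.0276  0.0755]
[ 0.4732 -0.0211  0.0799] 0.0025
```

View pics/ct.png

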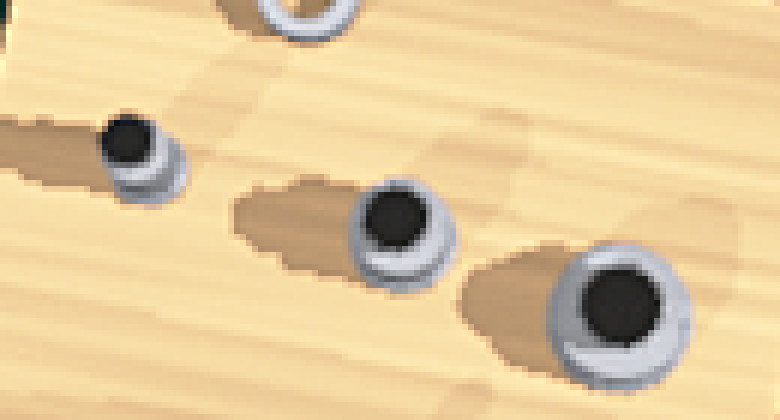

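View pics/cs.png

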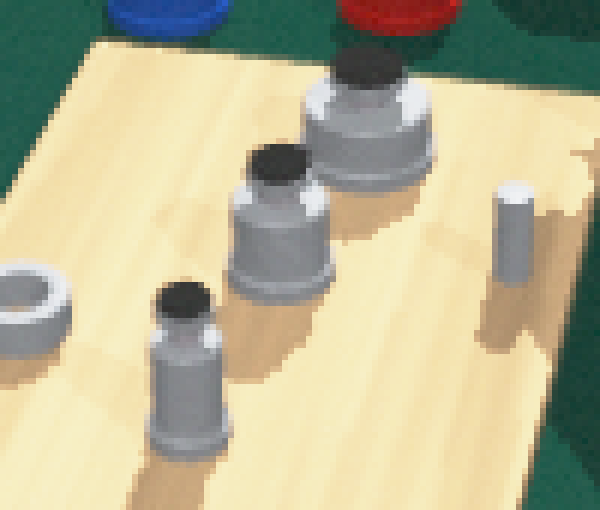

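The crops show three dies with black caps, all unobstructed: the narrow cap at about (240.7,193.1) in the top picture, the middle at (285.4,206) and the wide at (323,220.6). The two-camera results agree to within millimetres. I'll shut the fingers and cross over high up.

Call:
apply_moves([
  [0, 0, 0, 0.01, 0.022, 0, 0],
  [0, 0, 0, 0.026, 0.058, 0, 0],
  [0, 0, 0, 0.044, 0.098, 0, 0],
  [0, 0, 0, 0.062, 0.138, 0, 0],
  [0, 0, 0, 0.08, 0.178, 0, 0],
])

```text
time: 1.3
tool_pos: [0.314, -0.3184, 0.2056]
ee_rot: [3.141, -0.0, 0.438]
wrist_force: [0.4, -0.2, 0.5]
width: 0.0574
finger_force: 0.0
```

Call:
apply_moves([
  [0, 0, 0, 0.018, 0.04, 0, 0],
  [0, 0, 0, 0.036, 0.08, 0, 0],
  [0, 0, 0, 0.054, 0.12, 0, 0],
  [0, 0, 0, 0.072, 0.16, 0, 0],
  [0, 0, 0, 0.09, 0.2, 0, 0],
])

```text
time: 1.8
tool_pos: [0.4041, -0.1182, 0.2058]
ee_rot: [3.141, -0.001, 0.439]
wrist_force: [-0.2, 0.4, -0.1]
width: 0.0176
finger_force: 0.0
```

Call:
apply_moves([
  [0, 0, 0, 0.018, 0.04, 0, 0],
  [0, 0, 0, 0.036, 0.08, 0, 0],
  [0, 0, 0, 0.054, 0.12, 0, 0],
  [0, 0, 0, 0.072, 0.16, 0, 0],
  [0, 0, 0, 0.09, 0.2, 0, 0],
])

```text
time: 2.3
tool_pos: [0.4942, 0.0819, 0.2058]
ee_rot: [3.141, -0.001, 0.439]
wrist_force: [0.9, -0.2, -0.0]
width: 0.0005
finger_force: 0.0
```

Call:
apply_moves([
  [0, 0, 0, 0.018, 0.038, 0, 0],
  [0, 0, 0, 0.036, 0.076, -0.01, 0],
  [0, 0, 0, 0.052, 0.11, -0.03, 0],
  [0, 0, 0, 0.0612, 0.131, -0.06, 0],
  [0, 0, 0, 0.0612, 0.131, -0.086, 0],
])

```text
time: 2.8
tool_pos: [0.5554, 0.2141, 0.1178]
ee_rot: [-3.141, -0.0, 0.442]
wrist_force: [-0.6, -0.6, -0.6]
width: 0.0005
finger_force: 0.0
```

Run:
```python
from h import *
o=get_obs();print(o["tool_pos"],o["wrist_force"])
t=snapshot("top");s=snapshot("side")
print(proj(t,o["tool_pos"]),proj(s,o["tool_pos"]),proj(s,[.5555,.213,.0955]))
z=lambda i:cv2.resize(i,None,fx=6,fy=6,interpolation=cv2.INTER_NEAREST)
cv2.imwrite("pics/cs2.png",z(s["pixels"][190:275,250:370])[:,:,::-1])
```

```text
[0.55536872 0.21406635 0.11784025] [-0.57259575 -0.59595858 -0.64339123]
[238.8602327  191.47399739] [300.13514436 232.03371194] [300.39268623 238.6419091 ]
```

View pics/cs2.png

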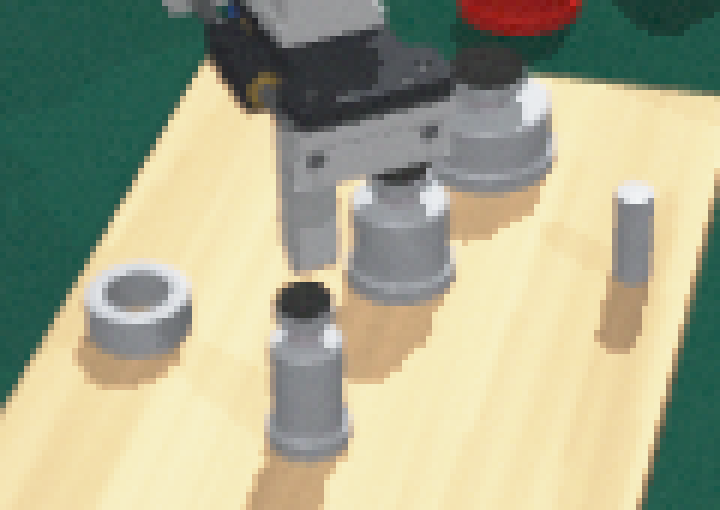

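Run:
```python
from h import *
o=get_obs()
s=snapshot("side")
x0,y0,k=270,205,14
im=cv2.resize(s["pixels"][205:247,270:325],None,fx=k,fy=k,interpolation=cv2.INTER_CUBIC)[:,:,::-1].copy()
q=lambda P:tuple(int(v) for v in ((proj(s,P)+.5-[x0,y0])*k))
c,n=np.cos(.44),np.sin(.44)
for z in(0,.03):
  pts=np.array([q(o["tool_pos"]+[a*c-b*n,a*n+b*c,z]) for a,b in((.008,.0125),(.008,-.0125),(-.008,-.0125),(-.008,.0125))])
  cv2.polylines(im,[pts],True,(0,0,255),1)
pts=np.array([q([.5555+.014*np.cos(a),.213+.014*np.sin(a),.0955]) for a in np.linspace(0,6.3,40)])
cv2.polylines(im,[pts],True,(0,255,255),1)
cv2.imwrite("pics/ov.png",im)
```

```text
(no output)
```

View pics/ov.png

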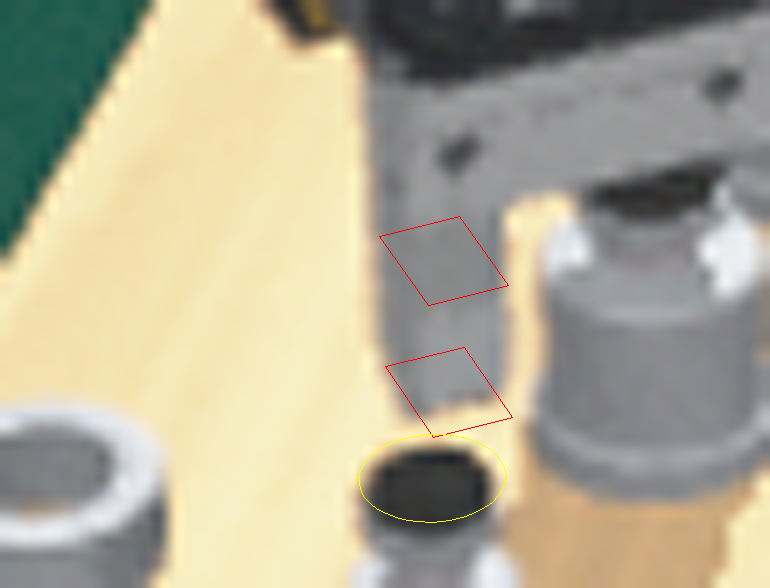

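The overlay shows the projected fingertip at about (302,233) matching the real finger, and the cap at about (300.5,239.5). The hand is a few mm short in x.

Run:
```python
from h import *
s=snapshot("side")
o=get_obs();print(o["time"],o["tool_pos"],o["wrist_force"],o["qvel"].round(4),proj(s,o["tool_pos"]))
```

```text
3.0 [0.55466447 0.21087715 0.11949838] [-0.14590734  0.22658335  0.69286746] [-0.0088 -0.0333 -0.039  -0.0012 -0.0035  0.0003] [300.46562465 230.81953668]
```

Call:
apply_moves([
  [0, 0, 0, 0.0006, 0.0019, -0.006, 0],
  [0, 0, 0, 0.0006, 0.0019, -0.012, 0],
  [0, 0, 0, 0.0006, 0.0019, -0.016, 0],
  [0, 0, 0, 0.0006, 0.0019, -0.018, 0],
  [0, 0, 0, 0.0006, 0.0019, -0.0185, 0],
])

```text
time: 3.5
tool_pos: [0.5553, 0.2128, 0.1009]
ee_rot: [3.142, 0.0, 0.439]
wrist_force: [-0.2, 1.0, -1.1]
width: 0.0004
finger_force: 0.0
```

Call:
apply_moves([
  [0, 0, 0, 0, 0, -0.002, 0],
  [0, 0, 0, 0, 0, -0.004, 0],
  [0, 0, 0, 0, 0, -0.006, 0],
  [0, 0, 0, 0, 0, -0.008, 0],
  [0, 0, 0, 0, 0, -0.01, 0],
])

```text
time: 4.0
tool_pos: [0.5557, 0.213, 0.0915]
ee_rot: [3.141, -0.001, 0.439]
wrist_force: [-0.6, -0.6, 3.9]
width: 0.0009
finger_force: 1.6
```

Contact with about 4 N of drag, as expected. Home needs z of about 0.084.

Call:
apply_moves([
  [0, 0, 0, 0, 0, -0.0015, 0],
  [0, 0, 0, 0, 0, -0.003, 0],
  [0, 0, 0, 0, 0, -0.0045, 0],
  [0, 0, 0, 0, 0, -0.0058, 0],
  [0, 0, 0, 0, 0, -0.0065, 0],
])

```text
time: 4.5
tool_pos: [0.5557, 0.213, 0.0846]
ee_rot: [3.141, -0.0, 0.439]
wrist_force: [-0.7, -0.1, 5.9]
width: 0.0005
finger_force: 2.6
```

Call:
apply_moves([
  [0, 0, 0, 0, 0, -0.0002, 0],
  [0, 0, 0, 0, 0, -0.0004, 0],
  [0, 0, 0, 0, 0, -0.0006, 0],
  [0, 0, 0, 0, 0, -0.0007, 0],
  [0, 0, 0, 0, 0, -0.0007, 0],
])

```text
time: 5.0
tool_pos: [0.5557, 0.213, 0.0845]
ee_rot: [3.141, -0.001, 0.439]
wrist_force: [-0.6, -0.2, 5.3]
width: 0.0004
finger_force: 2.9
```

Call:
apply_moves([
  [0, 0, 0, 0, 0, -0.0002, 0],
  [0, 0, 0, 0, 0, -0.0004, 0],
  [0, 0, 0, 0, 0, -0.0006, 0],
  [0, 0, 0, 0, 0, -0.0008, 0],
  [0, 0, 0, 0, 0, -0.0008, 0],
])

```text
time: 5.5
tool_pos: [0.5557, 0.213, 0.0843]
ee_rot: [3.141, -0.001, 0.439]
wrist_force: [-2.3, -0.5, 6.8]
width: 0.0006
finger_force: 3.8
```

Call:
apply_moves([
  [0, 0, 0, 0, 0, -0.0002, 0],
  [0, 0, 0, 0, 0, -0.0004, 0],
  [0, 0, 0, 0, 0, -0.0006, 0],
  [0, 0, 0, 0, 0, -0.0007, 0],
  [0, 0, 0, 0, 0, -0.0007, 0],
])

```text
time: 6.0
tool_pos: [0.5558, 0.2131, 0.0841]
ee_rot: [3.141, -0.001, 0.439]
wrist_force: [-2.0, -0.8, 9.1]
width: 0.0008
finger_force: 4.6
```

The force rises at the rubber's stiffness while the tip hardly moves, so the narrow plunger is home. I'll lift and go to the middle die.

Call:
apply_moves([
  [0, 0, 0, 0, 0, 0.004, 0],
  [0, 0, 0, 0, 0, 0.014, 0],
  [0, 0, 0, 0, 0, 0.032, 0],
  [0, 0, 0, 0, 0, 0.047, 0],
  [0, 0, 0, 0, 0, 0.054, 0],
])

```text
time: 6.5
tool_pos: [0.5562, 0.2132, 0.1382]
ee_rot: [3.141, -0.002, 0.439]
wrist_force: [-0.3, -0.6, -0.5]
width: 0.0006
finger_force: 0.0
```

Call:
apply_moves([
  [0, 0, 0, -0.0045, -0.015, 0, 0],
  [0, 0, 0, -0.0135, -0.046, 0, 0],
  [0, 0, 0, -0.024, -0.082, 0, 0],
  [0, 0, 0, -0.033, -0.112, 0, 0],
  [0, 0, 0, -0.0375, -0.1275, 0, 0],
])

```text
time: 7.0
tool_pos: [0.5164, 0.0828, 0.1354]
ee_rot: [3.141, 0.002, 0.436]
wrist_force: [-0.2, 0.1, 0.2]
width: 0.0004
finger_force: 0.0
```

Call:
apply_moves([
  [0, 0, 0, 0, 0, -0.01, 0],
  [0, 0, 0, 0, 0, -0.024, 0],
  [0, 0, 0, 0, 0, -0.036, 0],
  [0, 0, 0, 0, 0, -0.042, 0],
  [0, 0, 0, 0, 0, -0.044, 0],
])

```text
time: 7.5
tool_pos: [0.5171, 0.0863, 0.0903]
ee_rot: [-3.14, 0.003, 0.44]
wrist_force: [0.8, -0.8, -0.7]
width: 0.0004
finger_force: 0.0
```

Run:
```python
from h import *
s=snapshot("side")
o=get_obs();print(o["time"],o["tool_pos"],o["wrist_force"])
x0,y0,k=265,188,8
im=cv2.resize(s["pixels"][y0:y0+72,x0:x0+95],None,fx=k,fy=k,interpolation=cv2.INTER_CUBIC)[:,:,::-1].copy()
q=lambda P:tuple(int(v) for v in ((proj(s,P)+.5-[x0,y0])*k))
cv2.circle(im,q(o["tool_pos"]),4,(0,0,255),-1)
for c in([.5555,.213,.085,.014],[.518,.0855,.0855,.017]):
  pts=np.array([q([c[0]+c[3]*np.cos(a),c[1]+c[3]*np.sin(a),c[2]]) for a in np.linspace(0,6.3,40)])
  cv2.polylines(im,[pts],True,(0,255,255),1)
cv2.imwrite("pics/ov2.png",im)
```

```text
7.55 [0.5173849  0.08619999 0.09078882] [-0.71726394  0.2623875   0.51376447]
```

View pics/ov2.png

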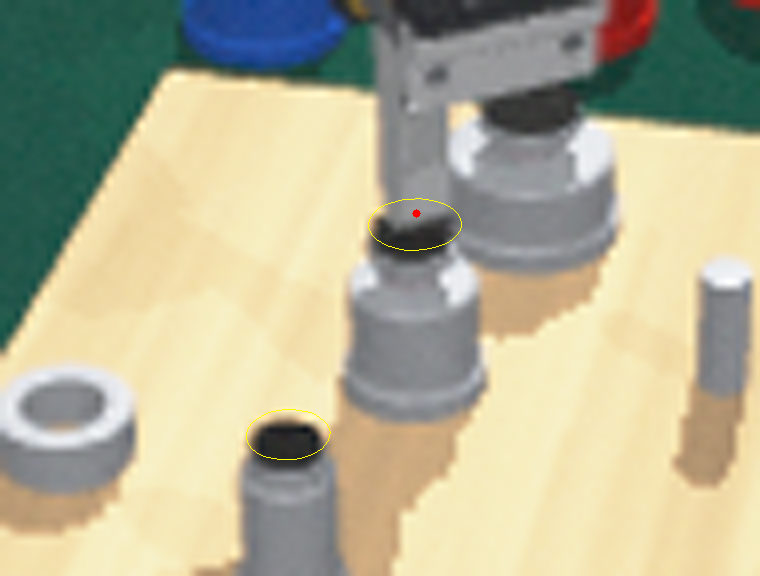

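The narrow cap, at about (300.6,242), now rests on its die, and the fingertip is centred over the middle cap at about (316.5,215). I'll push the middle one.

Call:
apply_moves([
  [0, 0, 0, 0, 0, -0.002, 0],
  [0, 0, 0, 0, 0, -0.004, 0],
  [0, 0, 0, 0, 0, -0.006, 0],
  [0, 0, 0, 0, 0, -0.008, 0],
  [0, 0, 0, 0, 0, -0.01, 0],
])

```text
time: 8.05
tool_pos: [0.5183, 0.0856, 0.0831]
ee_rot: [3.141, -0.001, 0.439]
wrist_force: [-1.0, 0.0, 3.1]
width: 0.0006
finger_force: 1.6
```

Call:
apply_moves([
  [0, 0, 0, 0, 0, -0.002, 0],
  [0, 0, 0, 0, 0, -0.004, 0],
  [0, 0, 0, 0, 0, -0.006, 0],
  [0, 0, 0, 0, 0, -0.0075, 0],
  [0, 0, 0, 0, 0, -0.0085, 0],
])

```text
time: 8.55
tool_pos: [0.5184, 0.0856, 0.0743]
ee_rot: [3.141, -0.001, 0.439]
wrist_force: [-1.1, -0.9, 7.0]
width: 0.0005
finger_force: 3.7
```

Call:
apply_moves([
  [0, 0, 0, 0, 0, -0.0003, 0],
  [0, 0, 0, 0, 0, -0.0006, 0],
  [0, 0, 0, 0, 0, -0.0008, 0],
  [0, 0, 0, 0, 0, -0.0008, 0],
  [0, 0, 0, 0, 0, -0.0008, 0],
])

```text
time: 9.05
tool_pos: [0.5184, 0.0856, 0.0743]
ee_rot: [3.141, -0.001, 0.439]
wrist_force: [-0.3, 0.1, 7.5]
width: 0.0003
finger_force: 3.8
```

Call:
apply_moves([
  [0, 0, 0, 0, 0, -0.0003, 0],
  [0, 0, 0, 0, 0, -0.0006, 0],
  [0, 0, 0, 0, 0, -0.0008, 0],
  [0, 0, 0, 0, 0, -0.0008, 0],
  [0, 0, 0, 0, 0, -0.0008, 0],
])

```text
time: 9.55
tool_pos: [0.5184, 0.0856, 0.074]
ee_rot: [3.141, -0.001, 0.439]
wrist_force: [-2.2, 0.5, 10.0]
width: 0.0002
finger_force: 4.8
```

The middle one is home. Now the wide die.

Call:
apply_moves([
  [0, 0, 0, 0, 0, 0.004, 0],
  [0, 0, 0, 0, 0, 0.014, 0],
  [0, 0, 0, 0, 0, 0.032, 0],
  [0, 0, 0, 0, 0, 0.047, 0],
  [0, 0, 0, 0, 0, 0.054, 0],
])

```text
time: 10.05
tool_pos: [0.5188, 0.0854, 0.128]
ee_rot: [3.14, -0.002, 0.439]
wrist_force: [-0.8, -0.1, -0.7]
width: 0.0004
finger_force: 0.0
```

Call:
apply_moves([
  [0, 0, 0, -0.005, -0.013, 0, 0],
  [0, 0, 0, -0.015, -0.038, 0, 0],
  [0, 0, 0, -0.027, -0.069, 0, 0],
  [0, 0, 0, -0.037, -0.094, 0, 0],
  [0, 0, 0, -0.042, -0.107, 0, 0],
])

```text
time: 10.55
tool_pos: [0.4743, -0.0236, 0.1253]
ee_rot: [-3.141, 0.002, 0.437]
wrist_force: [0.9, 0.1, -0.5]
width: 0.0008
finger_force: 0.0
```

Call:
apply_moves([
  [0, 0, 0, 0, 0, -0.01, 0],
  [0, 0, 0, 0, 0, -0.024, 0],
  [0, 0, 0, 0, 0, -0.036, 0],
  [0, 0, 0, 0, 0, -0.042, 0],
  [0, 0, 0, 0, 0, -0.044, 0],
])

```text
time: 11.05
tool_pos: [0.4751, -0.0207, 0.0804]
ee_rot: [-3.14, 0.003, 0.44]
wrist_force: [-0.5, 0.1, 0.2]
width: 0.0005
finger_force: 0.0
```

Run:
```python
from h import *
s=snapshot("side")
o=get_obs();print(o["time"],o["tool_pos"],o["wrist_force"])
x0,y0,k=265,180,8
im=cv2.resize(s["pixels"][y0:y0+72,x0:x0+95],None,fx=k,fy=k,interpolation=cv2.INTER_CUBIC)[:,:,::-1].copy()
cv2.circle(im,tuple(int(v) for v in ((proj(s,o["tool_pos"])+.5-[x0,y0])*k)),4,(0,0,255),-1)
cv2.imwrite("pics/ov3.png",im)
```

```text
11.1 [ 0.475461   -0.02081658  0.08085499] [-0.02569111  0.31296453  0.37895716]
```

View pics/ov3.png

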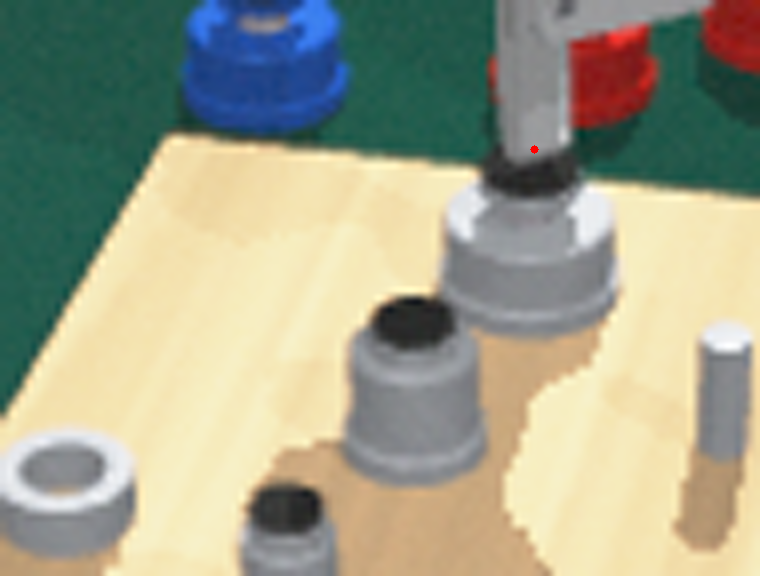

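The middle cap, at about (316.5,220), is home, and the fingertip at (331.5,198.5) is over the wide cap, within about 1.5 mm. The commanded z is 0.0822 and home is 0.065.

Call:
apply_moves([
  [0, 0, 0, 0.001, 0, -0.002, 0],
  [0, 0, 0, 0.001, 0, -0.004, 0],
  [0, 0, 0, 0.001, 0, -0.006, 0],
  [0, 0, 0, 0.001, 0, -0.008, 0],
  [0, 0, 0, 0.001, 0, -0.01, 0],
])

```text
time: 11.6
tool_pos: [0.4774, -0.0215, 0.0729]
ee_rot: [3.141, -0.001, 0.439]
wrist_force: [0.2, 1.1, 3.2]
width: 0.0003
finger_force: 1.6
```

Call:
apply_moves([
  [0, 0, 0, 0, 0, -0.002, 0],
  [0, 0, 0, 0, 0, -0.004, 0],
  [0, 0, 0, 0, 0, -0.006, 0],
  [0, 0, 0, 0, 0, -0.0075, 0],
  [0, 0, 0, 0, 0, -0.0085, 0],
])

```text
time: 12.1
tool_pos: [0.4774, -0.0215, 0.0642]
ee_rot: [3.141, -0.001, 0.439]
wrist_force: [-1.0, 1.9, 7.8]
width: 0.0006
finger_force: 3.9
```

Call:
apply_moves([
  [0, 0, 0, 0, 0, -0.0003, 0],
  [0, 0, 0, 0, 0, -0.0006, 0],
  [0, 0, 0, 0, 0, -0.0008, 0],
  [0, 0, 0, 0, 0, -0.0012, 0],
  [0, 0, 0, 0, 0, -0.0016, 0],
])

```text
time: 12.6
tool_pos: [0.4774, -0.0215, 0.0637]
ee_rot: [3.141, -0.001, 0.439]
wrist_force: [-2.3, 0.8, 11.2]
width: 0.0003
finger_force: 5.5
```

The wide one is home too. I'll lift clear, then check.

Call:
apply_moves([
  [0, 0, 0, 0, 0, 0.004, 0],
  [0, 0, 0, 0, 0, 0.014, 0],
  [0, 0, 0, 0, 0, 0.034, 0],
  [0, 0, 0, 0, 0, 0.06, 0],
  [0, 0, 0, 0, 0, 0.09, 0],
])

```text
time: 13.1
tool_pos: [0.4757, -0.0215, 0.1517]
ee_rot: [-3.14, 0.003, 0.439]
wrist_force: [0.9, -0.1, -0.2]
width: 0.0002
finger_force: 0.0
```

Call:
apply_moves([
  [0, 0, 0, -0.01, -0.03, 0.02, 0],
  [0, 0, 0, -0.025, -0.07, 0.04, 0],
  [0, 0, 0, -0.04, -0.11, 0.05, 0],
  [0, 0, 0, -0.055, -0.15, 0.06, 0],
  [0, 0, 0, -0.06, -0.17, 0.06, 0],
])

```text
time: 13.6
tool_pos: [0.416, -0.1944, 0.2137]
ee_rot: [3.139, -0.0, 0.436]
wrist_force: [0.4, 0.3, 1.3]
width: 0.0005
finger_force: 0.0
```

Run:
```python
from h import *
s=snapshot("side")
o=get_obs();print(o["time"],o["tool_pos"],o["wrist_force"])
im=cv2.resize(s["pixels"][180:265,255:375],None,fx=6,fy=6,interpolation=cv2.INTER_CUBIC)[:,:,::-1]
cv2.imwrite("pics/end.png",im)
```

```text
13.65 [ 0.41547608 -0.1961058   0.21269049] [-0.05589766 -1.8470889  -0.05197978]
```

View pics/end.png

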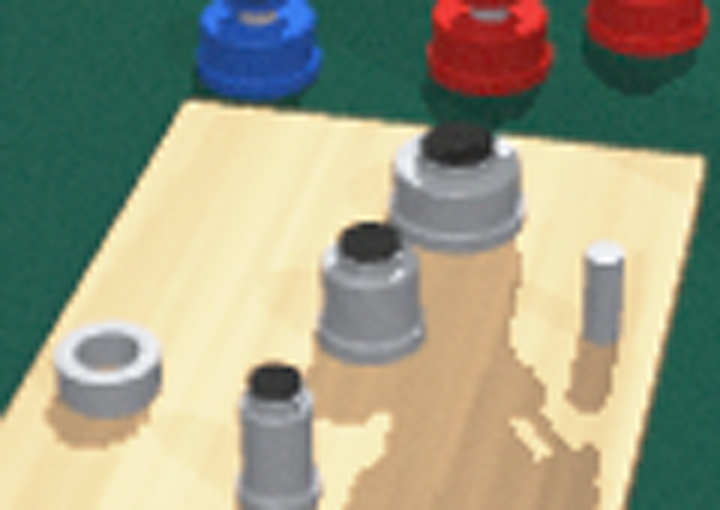

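All three caps, at about (300.6,243.5), (316.5,220) and (331,204), rest on their dies. The dies and bystanders have not moved.

```bash
python3 -c "
from bench import *
print(close_job())"
```

```text
the job is handed in; nothing more can be done
None
```

All three plunger caps are pushed home in order (narrow, middle, wide) with at most about 11 N read at the wrist, the last picture shows no die, collar or push rod shifted (the jar and wrench were out of that view, but the arm never went near them), the hand is clear, and the job was handed in at about 14 s.

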